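# Pack seven round cells in a clamp collar and latch it

## Task

Slide the three capacitor cells that still stand in front of the open round collar into it, so that all seven stand upright as one tight cluster, six around one. Then push the hinged gate fully shut round them and swing the eyebolt fully home into the slot of the gate's lug. Do not knock any cell over and leave the other things on the bench alone.

Things in the scene. Friction and masses are not known exactly. Their poses are not given: they have to be found in the camera images.
- fixture: Fixture, fixed to the bench: grey base plate 250 x 240 x 10 mm (x -165..+85, y -120..+120 mm) under an upright round aluminium collar. Origin on the bench under the collar's centre; x points to the back, away from the collar's open mouth, y left, z up. The plate's top is 10 mm above the origin; cells slide easily on it. An upright fork at the collar's right end carries the eyebolt.
- nest_centre (a point): Centre of the collar's bore, on the plate's top. Bore 110 mm (radius 55), wall 5 mm, 36 mm high above the plate. The back half (x > 0 in the fixture's frame) is fixed; the front half is the gate, hinged at the left end.
- gate (a joint): Gate angle, rad: 0 is shut (the two halves make a full circle), positive is swung open to the front and left about its upright hinge; up to 2.4. It stays where it is left (about 0.5 N at the lug moves it).
- gate_hinge (a point): On the gate's upright hinge axis, 30 mm above the bench: at (0, +68) mm in the fixture's frame.
- gate_lug (a point): Middle of the outer face of the slotted lug at the gate's free end, 30 mm above the bench; with the gate shut at (-14, -78) mm in the fixture's frame, facing -x. The lug is 12 mm thick, 15 to 45 mm above the bench, and stands out from the collar (y = -58) to y = -89 mm; its 12 mm high slot is open to the right (-y).
- swing_bolt (a joint): Eyebolt angle, rad: 0 is home, lying along -x through the slot of the shut gate's lug; positive is swung out to the right (1.57: points to -y); up to 1.9. It stays where left and moves very lightly (under 1 N). The wing nut passes the lug's outer face with 3 to 5 mm to spare, so it goes home only when the gate is shut.
- bolt_pivot (a point): On the eyebolt's upright pivot pin, 30 mm above the bench: at (+14, -79) mm in the fixture's frame. The bolt is 7 mm thick and ends 58 mm from the pin.
- wing_nut (a point): Centre of the steel wing nut on the bolt, 40 mm from the pin along the bolt; the nut is 19 mm thick and 11 mm long, its two slanting wings reach about 19 mm to either side of the bolt and 11 mm above and below it.
- cell_a: Capacitor cell, a dark cylinder with a bare metal top, 35 mm diameter, 62 mm high, about 75 g, standing upright. Origin at the centre of its underside, z along its axis. All seven are alike. This one already stands in the back of the collar.
- cell_b: Cell as above, already in the back of the collar.
- cell_c: Cell as above, already in the collar, at its left end.
- cell_d: Cell as above, already in the collar, at its right end.
- cell_e: Cell as above, one of the three that stand on the plate in front of the collar.
- cell_f: Cell as above, one of the three that stand on the plate in front of the collar.
- cell_g: Cell as above, one of the three that stand on the plate in front of the collar.
- tape: Roll of tape lying on the plate's back left corner, 52 mm diameter, 23 mm high; bystander.
- cutter: Side cutters, 132 mm long, lying on the bench at the left; bystander.

How it is judged:
By the outcome, as a careful person would: the job done as asked, in the order asked, and still so for the second after the job is handed in, with the robot touching nothing.
It also fails if it takes over 67 s, if anything falls off the work surface, if the arm or the gripper's body presses on something with over 40 N, if the wrist force passes 120 N, or if a joint passes its speed limit or range.

## Robot

A 6-joint arm with a two-finger parallel gripper is mounted at the origin on a cart in front of the work surface, level with it; the furniture and walls round the work are solid. World frame = base frame: x ahead of the robot, y to its left, z up, the work surface at z = 0. Lengths are in m, angles in rad, forces in N, time in s.
With the tool pointing down it reaches from about 0.35 to 0.775 m from the base axis. Payload 5.5 kg.
Tool frame: the origin (TCP) lies at the very end of the fingers, on their centre line; the grasp point (between the pads) lies 19 mm behind it; z points along the fingers, y is the line along which they close (so a half turn about z gives the same grasp; the last joint's range is limited). The gripper opens to 85 mm and grips with 20 to 120 N. Pads are 22 mm wide; open, the fingers measure 114 mm over their backs; the gripper's body (76 mm by 85 mm) begins 54 mm behind the grasp point. The pads swing forward as they close: fully open they stand 13 mm farther back than shut.
Start: joints at [1.183, 0.313, 0.046, 1.304, 0, 1.431], TCP at [0.141, 0.557, 0.231] pointing down, gripper open.
Joint ranges: [-2.76, 2.76], [-0.86, 1.69], [-1.03, 1.26], [-2.2, 2.34], [-1.47, 1.5], [-3.14, 3.14]. Speed limits (rad/s): [2.57, 2.57, 3.14, 3.14, 3.14, 3.14].

## Interface

Orientations are given as a unit quaternion [w, x, y, z].
In Python, from workcell import env gives the robot as it stands. The module is installed in compiled form; this text tells all that it offers.
- The arm moves only by the tool jog_arm, never from a script. Its argument "rows" is a list of rows, each a list of 6 numbers: the shift along the world's x, y, z in units of 40 mm (1.0 is 40 mm), then the turn, a rotation vector about the world's x, y, z in units of 6 degrees (1.0 is 6 degrees). In form: [[x, y, z, wx, wy, wz], ...]. A call has 1 to 12 rows; each row is the pose to reach, as a shift and turn from the pose commanded when the call began; what a row does not reach only later rows make up. A row lasts 1/12 s, in which the tool goes at most 41.7 mm and 7.16 degrees, less where a joint would pass 70% of its speed; a pose out of reach is approached as far as the arm can. A call with a gripper value outside its range is refused whole. "jaw" is the gripper command: -1 is fully open, 1 is shut, values between are in proportion, set as the call begins (left out, the last holds). The fingers move at their own pace and stop on an object; "force" is the grip in N (left out, the last holds). Time passes only in rows, so rows that repeat a pose let the fingers close. It gives the time, the measured TCP pose, the force, the opening and the grip force at its end, in the units of the state.
- env.get_state(): the state, without advancing time (a new reading comes with each control period).
- env.read_camera(name): name is "scene" or "top"; returns a dict with "pixels" (400x640x3 uint8, red, green, blue), "mtx" (3x3 intrinsics, pixels), "cam_to_world" (4x4, takes a point from camera to world coordinates). Camera axes: x right, y up, looking along -z (the intrinsics and any distortion apply to the point x, -y, -z); pixel columns grow to the right and rows downward; lengths in m; the calibration is good to about 2 mm. A picture is of the moment at which its call begins. There is no depth.
- env.hand_in(): hands the job in; it is judged then, once.
The state is a dict: "clock": time; "joint_pos": joint angles; "qvel": joint speeds; "tau": joint torques, N m; "tcp_pos": TCP position; "orientation": TCP orientation; "wrist_force": force on the tool from outside, world axes, zero at the start; "ft_torque": the same for the moment, N m; "finger_gap": finger opening in m; "grip_force": force on a finger pad.
Only numpy, scipy, OpenCV 4.12 (cv2) and the standard library are available. Lean on these libraries where they do the work, as an engineer would, in place of code of your own. Each camera call takes 0.05 s, during which the arm holds its last target. There are 200 camera calls.

## Working session

There is one attempt and no reset: what is moved stays moved. The work goes in short steps, Python scripts to look and compute and a tool call to move; the robot and the scene stay as the last step left them, time stands still between calls to the robot, and variables do not carry over. Pictures are saved under pics/ and viewed, at most 10 in all, crops included, and the job is handed in when it is done.

Besides the shell and the picture viewer there is one more tool, called after ">>>" as name(argument=value, ...) on one line, values as JSON. jog_arm: Moves the arm, as the interface text tells. Its arguments: {"type":"object","properties":{"rows":{"type":"array","items":{"type":"array","items":{"type":"number"}}},"jaw":{"type":"number"},"force":{"type":"number"}},"required":["rows"]}

```bash
mkdir -p pics; cat > h.py <<'E'
import numpy as np, cv2
from workcell import env
def cam(n):
    c=env.read_camera(n); return c["pixels"],np.array(c["mtx"]),np.array(c["cam_to_world"])
def ray(K,T,u,v,z):
    d=T[:3,:3]@np.array([(u-K[0,2])/K[0,0],-(v-K[1,2])/K[1,1],-1]); o=T[:3,3]
    return o+d*(z-o[2])/d[2]
def proj(K,T,p):
    q=T[:3,:3].T@(np.array(p)-T[:3,3]); return K[0,0]*q[0]/-q[2]+K[0,2], K[1,1]*-q[1]/-q[2]+K[1,2]
def save(n,im,s=1): cv2.imwrite(f"pics/{n}.png",cv2.resize(im[...,::-1],None,fx=s,fy=s))
E
python3 - <<'E'
from h import *
for n in("top","scene"):
    i,K,T=cam(n); save(n+"0",i); print(n,K.round(1).tolist(),T.round(3).tolist())
print(env.get_state())
E
```

```text
top [[489.9, 0.0, 314.7], [0.0, 489.9, 202.9], [0.0, 0.0, 1.0]] [[0.015, 0.988, -0.151, 0.448], [-1.0, 0.013, -0.015, 0.24], [-0.013, 0.151, 0.988, 0.909], [0.0, 0.0, 0.0, 1.0]]
scene [[452.8, 0.0, 319.0], [0.0, 452.8, 206.8], [0.0, 0.0, 1.0]] [[-0.861, -0.436, 0.263, 0.823], [0.509, -0.744, 0.433, 0.695], [0.007, 0.506, 0.863, 0.887], [0.0, 0.0, 0.0, 1.0]]
{'clock': 0.1, 'joint_pos': array([ 1.18337890e+00,  3.13895153e-01,  4.50838996e-02,  1.30360148e+00,
       -8.07537765e-06,  1.43121294e+00]), 'qvel': array([-9.85403505e-05, -1.43839865e-03,  2.95982758e-03,  1.65242726e-03,
        2.75669186e-04,  9.46632144e-04]), 'tau': array([ 2.02461553e-03, -4.81724310e+01,  2.99244636e+01,  1.27458310e-02,
       -1.40416128e-04, -8.63422720e-07]), 'tcp_pos': array([0.1408771 , 0.55700054, 0.23051164]), 'orientation': array([-2.06607556e-04,  1.23600086e-01,  9.92331782e-01, -7.81358611e-04]), 'wrist_force': array([ 0.14961478, -0.91503513, -0.45263957]), 'ft_torque': array([ 0.02857805, -0.0019661 ,  0.0096011 ]), 'grip_force': 0.0, 'finger_gap': 0.0858331394100419}
```

View pics/top0.png

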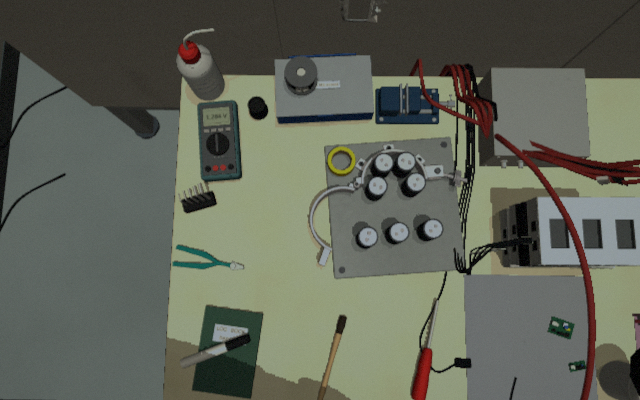

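View pics/scene0.png

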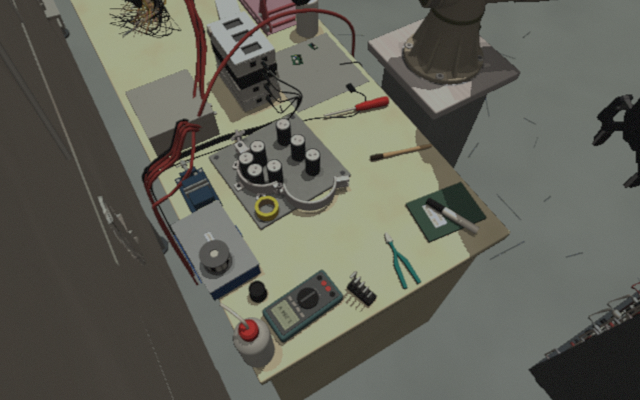

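The top view shows the plate at about (325–462, 138–277). Four cells stand in the collar at (384,162), (404,162), (376,186) and (412,183), and the three loose ones are at (367,236), (397,231) and (430,228). The gate is open with its lug at (323,255), the bolt is near (455,178) and the tape is at (341,160). The scene view agrees.

```bash
cat >> h.py <<'E'
def cells(i,K,T,z=0.072,box=(300,120,480,290)):
    x0,y0,x1,y1=box; g=cv2.cvtColor(i,cv2.COLOR_RGB2GRAY)[y0:y1,x0:x1]
    s=4; G=cv2.resize(g,None,fx=s,fy=s,interpolation=cv2.INTER_CUBIC)
    m=(G>165).astype(np.uint8); out=[]
    m=cv2.morphologyEx(m,cv2.MORPH_OPEN,np.ones((5,5)))
    for c in cv2.findContours(m,cv2.RETR_EXTERNAL,cv2.CHAIN_APPROX_NONE)[0]:
        a=cv2.contourArea(c)
        if 1500<a<8000:
            (u,v),(w,h),_=cv2.minAreaRect(c); hull=cv2.contourArea(cv2.convexHull(c))
            uu,vv=(u+.5)/s-.5+x0,(v+.5)/s-.5+y0
            out.append((uu,vv,w/s,h/s,a/hull,*ray(K,T,uu,vv,z)[:2]))
    return out
E
python3 - <<'E'
from h import *
i,K,T=cam("top"); save("crop1",i[125:290,300:480],4)
for o in cells(i,K,T): print(np.round(o,3))
# plate: grey low saturation mask
hsv=cv2.cvtColor(i,cv2.COLOR_RGB2HSV); print(i[255,400],i[200,340],i[280,400],i[145,440], i[270,455])
m=((hsv[...,1]<40)&(hsv[...,2]>80)&(hsv[...,2]<190)).astype(np.uint8); m[:, :310]=0;m[:,470:]=0;m[:130]=0;m[290:]=0
c=max(cv2.findContours(m,cv2.RETR_EXTERNAL,cv2.CHAIN_APPROX_NONE)[0],key=cv2.contourArea)
print(cv2.contourArea(c))
h=cv2.approxPolyDP(cv2.convexHull(c),4,True)[:,0]
for u,v in h: print(u,v,ray(K,T,u,v,.01).round(3))
E
```

```text
[105 108 101] [104 109 101] [150 161 128] [90 92 85] [124 133 109]
16969.5
450 138 [ 0.713 -0.     0.01 ]
466 179 [ 0.634 -0.028  0.01 ]
463 265 [ 0.475 -0.017  0.01 ]
336 278 [0.448 0.213 0.01 ]
319 263 [0.475 0.244 0.01 ]
310 212 [0.569 0.262 0.01 ]
325 146 [0.695 0.236 0.01 ]
```

View pics/crop1.png

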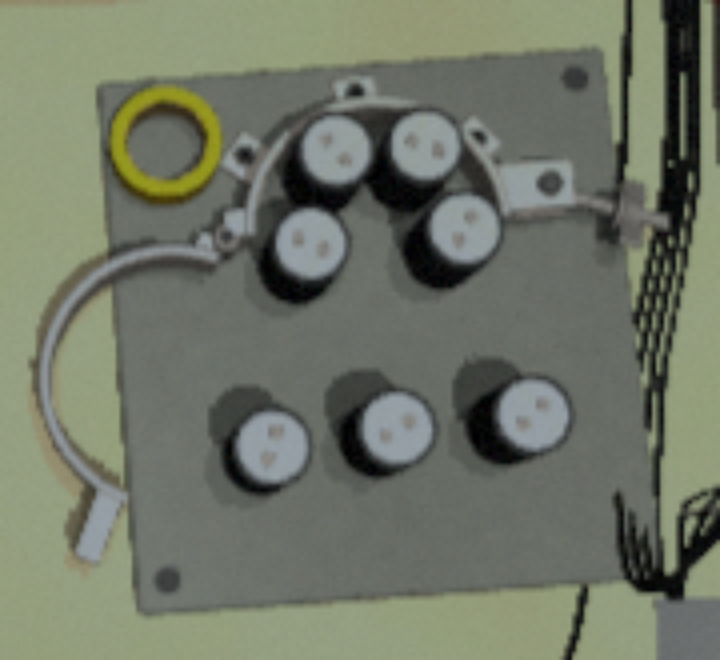

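The crop shows plate corners at crop pixels (98,84), (600,48), (660,578) and (140,613). The hinge is at about (226,237), the gate lug at (95,525), and the bolt points right with its nut at (630,213). The cell tops are bright discs about 72 px across.

```bash
sed -i 's/G>165/G>135/' h.py; cat >> h.py <<'E'
def fix():
    return np.load("fix.npy")
def tofix(p): 
    x,y,a=fix(); c,s=np.cos(a),np.sin(a); d=np.array(p)[:2]-[x,y]; return np.array([c*d[0]+s*d[1],-s*d[0]+c*d[1]])
def tow(p):
    x,y,a=fix(); c,s=np.cos(a),np.sin(a); return np.array([x+c*p[0]-s*p[1],y+s*p[0]+c*p[1]])
E
python3 - <<'E'
from h import *
i,K,T=cam("top"); I=cv2.cvtColor(i,cv2.COLOR_RGB2GRAY)
f=np.array([[85,120],[85,-120],[-165,-120],[-165,120]])/1000.
px=np.array([[98,84],[600,48],[660,578],[140,613]])
W=np.array([ray(K,T,(u+.5)/4-.5+300,(v+.5)/4-.5+125,.01)[:2] for u,v in px]); print(W.round(4))
fc,wc=f.mean(0),W.mean(0); H=(f-fc).T@(W-wc); a=np.arctan2(H[0,1]-H[1,0],H[0,0]+H[1,1])
R=np.array([[np.cos(a),-np.sin(a)],[np.sin(a),np.cos(a)]]); o=wc-R@fc
print("fix",o,np.degrees(a),"resid mm",((f@R.T+o-W)*1000).round(1).tolist())
np.save("fix.npy",[*o,a])
for n,p in dict(hinge=(226,237),lug=(95,525),nut=(630,213)).items():
    w=ray(K,T,p[0]/4+300,p[1]/4+125,.045 if n!="nut" else .035); print(n,w.round(3),(tofix(w)*1000).round(1))
for o in cells(i,K,T): print(np.round(o[:5],2),np.round(o[5:],4),(tofix(o[5:])*1000).round(1))
E
```

```text
[[ 6.955e-01  2.374e-01]
 [ 7.157e-01  5.000e-04]
 [ 4.678e-01 -1.990e-02]
 [ 4.487e-01  2.154e-01]]
fix [0.62175907 0.11171939] 4.830334523921018 resid mm [[0.8, 1.1], [0.9, -1.2], [-0.3, -1.8], [-1.4, 2.0]]
hinge [0.615 0.179 0.045] [-0.9 67.2]
lug [0.486 0.236 0.045] [-125.  135.]
nut [ 0.63  -0.005  0.035] [  -1.2 -117. ]
[453.25 279.88  19.    20.25   0.94] [0.4482 0.0176] [-180.8  -79.2]
[367.75 236.38  16.5   16.25   0.98] [0.5195 0.1611] [-97.7  57.8]
[399.   231.5   16.25  16.25   0.98] [0.5286 0.1078] [-93.1   3.9]
[433.   228.25  16.25  16.25   0.98] [0.535  0.0497] [-91.7 -54.5]
[377.25 185.5   16.26  15.91   0.98] [0.6082 0.1445] [-10.8  33.8]
[415.88 181.62  15.5   16.     0.98] [0.6158 0.0775] [ -8.8 -33.6]
[432.8  170.77  11.24  20.07   0.93] [0.6354 0.0478] [  8.3 -64.8]
[383.62 162.    15.25  15.5    0.99] [0.6501 0.1332] [30.1 19. ]
[406.   161.    15.25  15.75   0.98] [0.6524 0.0942] [ 29.  -20.1]
[461.23 148.1    8.64  56.99   0.87] [ 0.6767 -0.0027] [  45.1 -118.6]
```

>>> jog_arm(rows=[[4,-5.5,0,0,0,1.6],[4.3,-5.7,0,0,0,3.2],[8.5,-11.3,0,0,0,3.2],[8.5,-11.3,0,0,0,3.2],[8.5,-11.3,0,0,0,3.2],[8.5,-11.3,0,0,0,3.2],[8.5,-11.3,0,0,0,3.2],[8.5,-11.3,0,0,0,3.2],[8.5,-11.3,0,0,0,3.2],[8.5,-11.3,0,0,0,3.2],[8.5,-11.3,0,0,0,3.2],[8.5,-11.3,0,0,0,3.2]], jaw=0.72, force=40)

```text
clock: 1.2
tcp_pos: [0.4399, 0.1592, 0.2314]
orientation: [0.0, -0.044, 0.999, 0.0]
wrist_force: [1.2, 0.8, 0.9]
finger_gap: 0.0121
grip_force: 0.0
```

>>> jog_arm(rows=[[1.1,-1.4,0,0,0,0],[1.1,-1.4,0,0,0,0],[1.1,-1.4,-1,0,0,0],[1.1,-1.4,-2,0,0,0],[1.1,-1.4,-3,0,0,0],[1.1,-1.4,-4,0,0,0],[1.1,-1.4,-4.5,0,0,0],[1.1,-1.4,-5,0,0,0],[1.1,-1.4,-5.2,0,0,0],[1.1,-1.4,-5.3,0,0,0],[1.1,-1.4,-5.3,0,0,0]])

```text
clock: 2.12
tcp_pos: [0.4829, 0.1051, 0.019]
orientation: [-0.0, -0.044, 0.999, 0.0]
wrist_force: [0.1, 0.6, 0.9]
finger_gap: 0.0119
grip_force: 0.0
```

```bash
cat > st.py <<'E'
from h import *
import sys
s=env.get_state(); print(s["clock"],s["tcp_pos"].round(4),"fix",(tofix(s["tcp_pos"])*1000).round(1),s["wrist_force"].round(1),s["finger_gap"])
i,K,T=cam("top")
for o in cells(i,K,T):
    if o[2]/o[3]>.85 and o[2]/o[3]<1.15 and 12<o[2]<19: print((tofix(o[5:])*1000).round(1),np.round(o[2:5],2))
if len(sys.argv)>1: save(sys.argv[1],i[110:280,300:490],4)
E
python3 st.py p1
```

```text
2.1167 [0.4829 0.1051 0.019 ] fix [-138.9    5.1] [0.1 0.6 0.9] 0.011901665306006991
[ -9.  -33.3] [16.25 16.25  0.98]
[30.1 19. ] [15.75 16.    0.98]
[ 29.  -20.1] [15.75 16.25  0.98]
```

View pics/p1.png

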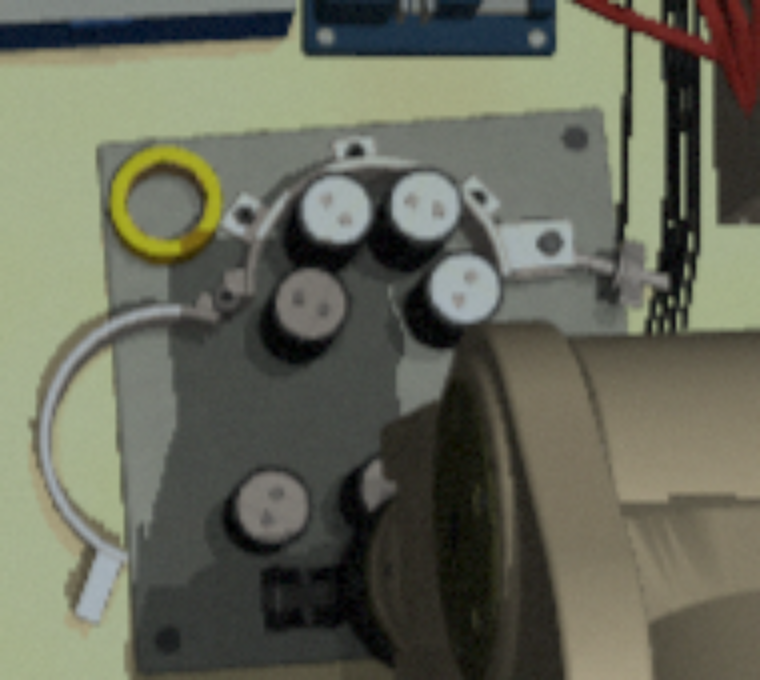

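The arm hides the area above the push, and the dark shape at (300,597) is the gripper's shadow. The gate and the other cells are undisturbed.

>>> jog_arm(rows=[[0.15,-0.01,0,0,0,0],[0.3,-0.02,0,0,0,0],[0.45,-0.01,0,0,0,0],[0.65,0,0,0,0,0],[0.85,0.01,0,0,0,0],[1.05,0.02,0,0,0,0],[1.25,0.03,0,0,0,0],[1.45,0.04,0,0,0,0],[1.65,0.05,0,0,0,0],[1.8,0.06,0,0,0,0],[1.92,0.065,0,0,0,0],[1.98,0.07,0,0,0,0]])

```text
clock: 3.17
tcp_pos: [0.5632, 0.1079, 0.0192]
orientation: [0.0, -0.044, 0.999, 0.0]
wrist_force: [-0.2, 0.4, 0.7]
finger_gap: 0.0121
grip_force: 0.0
```

```bash
python3 st.py; python3 - <<'E'
from h import *
i,K,T=cam("scene"); save("s1",i[90:250,180:380],4)
E
```

```text
3.1667 [0.5632 0.1079 0.0192] fix [-58.7   1.2] [-0.2  0.4  0.7] 0.01213277926386863
[ 82.1 -10.5] [16.   17.    0.95]
```

View pics/s1.png

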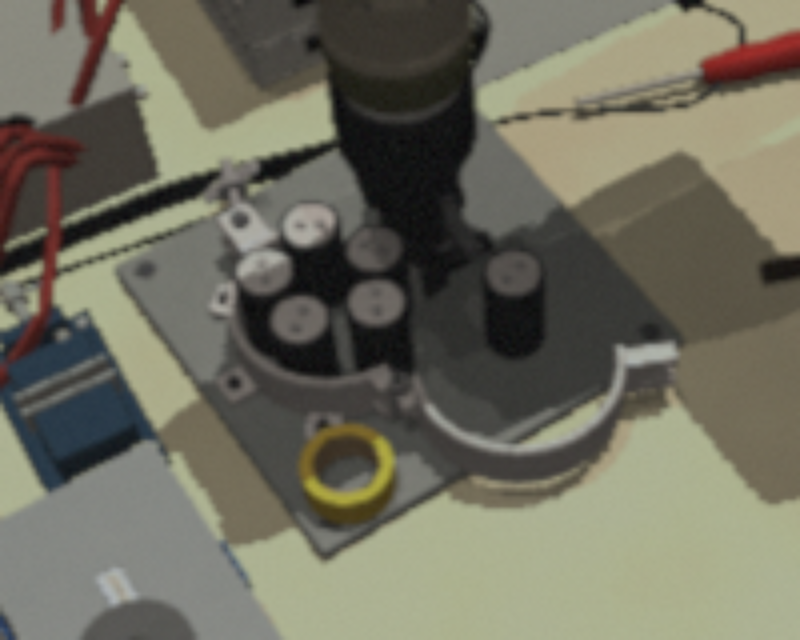

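The scene crop shows cell F upright in front of the fingers at (375,248), and the other cells still standing. I'll push it on into the centre.

>>> jog_arm(rows=[[0.07,0,0,0,0,0],[0.15,0,0,0,0,0],[0.23,0.01,0,0,0,0],[0.31,0.01,0,0,0,0],[0.39,0.02,0,0,0,0],[0.47,0.02,0,0,0,0],[0.55,0.03,0,0,0,0],[0.63,0.03,0,0,0,0],[0.7,0.04,0,0,0,0],[0.75,0.04,0,0,0,0],[0.78,0.04,0,0,0,0]])

```text
clock: 4.18
tcp_pos: [0.5937, 0.1095, 0.0193]
orientation: [-0.0, -0.044, 0.999, 0.0]
wrist_force: [-0.5, -0.2, 0.4]
finger_gap: 0.012
grip_force: 0.0
```

```bash
cat >> h.py <<'E'
def scells():
    i,K,T=cam("scene"); x0,y0,x1,y1=210,90,340,220; s=4
    G=cv2.resize(cv2.cvtColor(i,cv2.COLOR_RGB2GRAY)[y0:y1,x0:x1],None,fx=s,fy=s,interpolation=cv2.INTER_CUBIC)
    G=cv2.GaussianBlur(G,(5,5),0); A=cv2.adaptiveThreshold(G,255,cv2.ADAPTIVE_THRESH_MEAN_C,cv2.THRESH_BINARY,81,12)
    m=cv2.morphologyEx(A,cv2.MORPH_OPEN,cv2.getStructuringElement(2,(13,13)))
    for c in cv2.findContours(m,cv2.RETR_EXTERNAL,cv2.CHAIN_APPROX_NONE)[0]:
        a=cv2.contourArea(c)
        if a<800 or a>5000: continue
        (u,v),(w,h),_=cv2.minAreaRect(c); r=a/cv2.contourArea(cv2.convexHull(c))
        p=ray(K,T,(u+.5)/s-.5+x0,(v+.5)/s-.5+y0,.072)
        f=(tofix(p)*1000).round(1)
        if abs(f[0])<140 and abs(f[1])<110 and r>.85: print("scene",f,np.round([w/s,h/s,r],2),"px",int(u/s+x0),int(v/s+y0))
    return i
E
python3 st.py; python3 -c "
from h import *
scells()"
```

```text
4.1833 [0.5937 0.1095 0.0193] fix [-28.1   0.2] [-0.5 -0.2  0.4] 0.012049215712870641
scene [32.1 18.8] [12.73 13.44  0.99] px 253 170
scene [ 2.9 37.6] [13.26 14.5   0.99] px 269 169
scene [-84.3  61.5] [11.75 13.75  0.98] px 308 158
scene [-4.1 -1.7] [13.13 15.84  0.89] px 262 156
scene [-131.9  -83. ] [18.25 12.    0.88] px 290 109
```

>>> jog_arm(rows=[[-0.2,-0.02,0,0,0,0],[-0.4,-0.03,0,0,0,0],[-0.4,-0.03,1,0,0,0],[-0.4,-0.03,2,0,0,0],[-0.6,-0.03,2.6,0,0,0],[-1.5,0.3,2.6,0,0,0],[-2.4,0.8,2.6,0,0,0],[-2.9,1.2,2.6,0,0,0],[-2.9,1.2,2.6,0,0,0]])

```text
clock: 5.03
tcp_pos: [0.4716, 0.1593, 0.1233]
orientation: [-0.002, -0.045, 0.999, 0.0]
wrist_force: [-1.0, -0.1, -0.2]
finger_gap: 0.012
grip_force: 0.0
```

```bash
python3 st.py p2; python3 -c "
from h import *
scells()"
```

```text
5.0333 [0.4716 0.1593 0.1233] fix [-145.6   60.1] [-1.  -0.1 -0.2] 0.012022415946603965
[1.  0.7] [15.75 16.    0.98]
[31.  19.8] [16.09 16.09  0.98]
[ 30.7 -21.3] [15.75 16.    0.99]
scene [-86.4 -56.2] [10.25 13.25  0.98] px 280 124
```

View pics/p2.png

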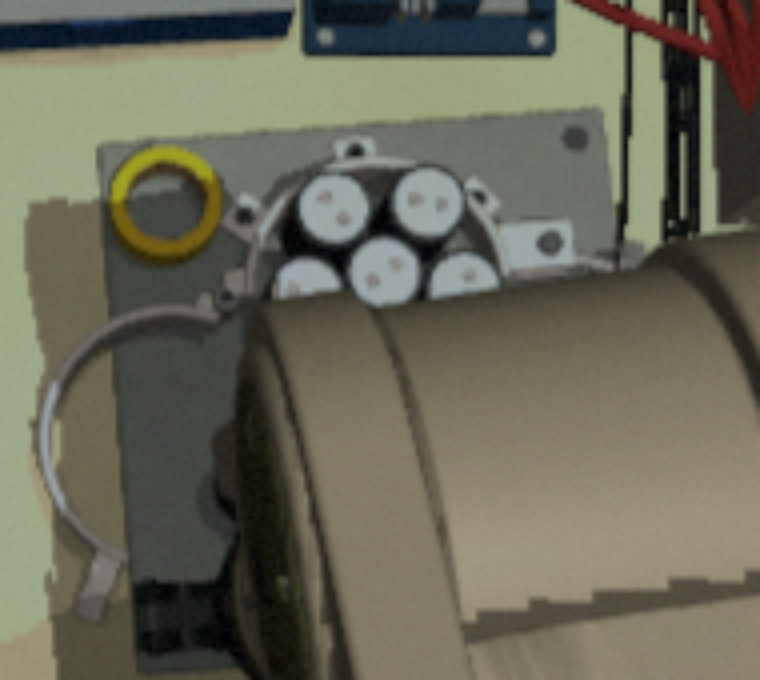

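The centre cell sits at (385,270) in the crop, between the others, measured at (1, 0.7) mm. Cell E is hidden by the wrist. I'll check its position by projecting the original one into the scene view.

```bash
python3 - <<'E'
from h import *
i,K,T=cam("scene")
for f in [(-97.7,57.8),(-91.7,-54.5),(-138,60),(30.1,19)]:
    w=tow(np.array(f)/1000); print(f,w.round(3),np.round(proj(K,T,[*w,.072]),1))
save("s2",i[90:230,210:360],5)
E
```

```text
(-97.7, 57.8) [0.52  0.161] [312.  154.4]
(-91.7, -54.5) [0.535 0.05 ] [282.3 124. ]
(-138, 60) [0.479 0.16 ] [327.1 146.8]
(30.1, 19) [0.65  0.133] [254.  169.7]
```

View pics/s2.png

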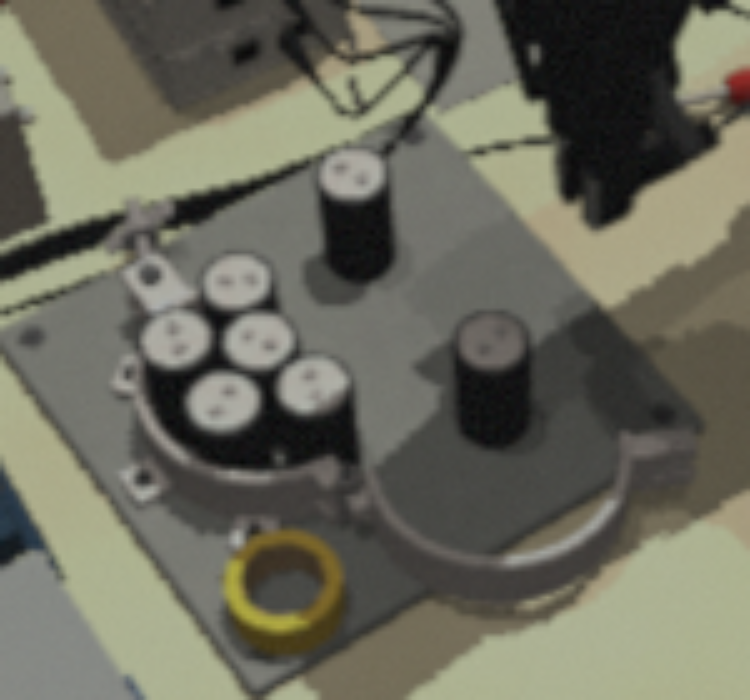

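The cluster of five is neat, G is at (352,174) and E at (492,342), with everything upright. I'll compare E with the first scene picture.

```bash
python3 - <<'E'
from h import *
a=cv2.imread("pics/scene0.png",0)[:,:]; K=T=None
i,K,T=cam("scene"); b=cv2.cvtColor(i,cv2.COLOR_RGB2GRAY)
t=a[146:176,303:323]
r=cv2.matchTemplate(b[130:200,280:340],t,cv2.TM_CCOEFF_NORMED); _,m,_,p=cv2.minMaxLoc(r)
print("E shift px",p[0]+280-303,p[1]+130-146,m)
t=a[115:145,272:294]
r=cv2.matchTemplate(b[100:160,255:310],t,cv2.TM_CCOEFF_NORMED); _,m,_,p=cv2.minMaxLoc(r)
print("G shift",p[0]+255-272,p[1]+100-115,m)
for u,v in((308.4,158.2),(280.4,124.7)): print((tofix(ray(K,T,u,v,.072))*1000).round(1))
E
```

```text
E shift px -4 4 0.8162274360656738
G shift -2 1 0.9454939365386963
[-85.1  61.9]
[-86.9 -55.1]
```

Both loose cells shifted when the wide gripper passed them: E is now at (-85,62) and G at (-87,-55), in fixture mm. I'll grip E and slide it in.

>>> jog_arm(rows=[[0.8,0.1,0,0,0,0],[1.5,0.17,0,0,0,0],[1.5,0.17,0,0,0,0],[1.5,0.17,0,0,0,0],[1.5,0.17,-0.6,0,0,0],[1.5,0.17,-1.2,0,0,0],[1.5,0.17,-1.8,0,0,0],[1.5,0.17,-2.2,0,0,0],[1.5,0.17,-2.45,0,0,0],[1.5,0.17,-2.5,0,0,0],[1.5,0.17,-2.5,0,0,0]], jaw=-0.4)

```text
clock: 6.15
tcp_pos: [0.5369, 0.164, 0.0229]
orientation: [-0.001, -0.043, 0.999, -0.0]
wrist_force: [1.1, -1.3, 0.2]
finger_gap: 0.0598
grip_force: 0.0
```

>>> jog_arm(rows=[[0,0,0,0,0,0],[0,0,0,0,0,0],[0,0,0,0,0,0],[0,0,0,0,0,0],[0,0,0,0,0,0],[0,0,0,0,0,0]], jaw=0.4, force=20)

```text
clock: 6.65
tcp_pos: [0.5387, 0.1645, 0.0247]
orientation: [0.001, -0.044, 0.999, 0.0]
wrist_force: [0.4, -0.6, 6.2]
finger_gap: 0.0346
grip_force: 21.0
```

```bash
python3 st.py
```

```text
6.65 [0.5387 0.1645 0.0247] fix [-78.3  59.5] [ 0.4 -0.6  6.2] 0.03457468224183486
```

TCP ended 6.7 mm past the cell in x, so I'll open, back up 10 mm and grip again.

>>> jog_arm(rows=[[0,0,0,0,0,0],[0,0,0,0,0,0],[0,0,0,0,0,0],[-0.12,-0.01,-0.03,0,0,0],[-0.25,-0.02,-0.06,0,0,0],[-0.25,-0.02,-0.06,0,0,0],[-0.25,-0.02,-0.06,0,0,0]], jaw=0.0)

```text
clock: 7.28
tcp_pos: [0.5266, 0.1635, 0.0206]
orientation: [-0.001, -0.044, 0.999, -0.0]
wrist_force: [-0.1, 0.3, 0.5]
finger_gap: 0.0428
grip_force: 0.0
```

```bash
python3 -c "
from h import *
s=env.get_state();print((tofix(s['tcp_pos'])*1000).round(1),s['tcp_pos'],s['wrist_force'])
scells()"
```

```text
[-90.5  59.6] [0.52660391 0.16346366 0.02058872] [-0.1206598   0.27049112  0.45364099]
scene [-90.3 -53.5] [10.75 17.25  0.93] px 282 124
```

>>> jog_arm(rows=[[0,0,0,0,0,0],[0,0,0,0,0,0],[0,0,0,0,0,0],[0,0,0,0,0,0]], jaw=0.4, force=20)

```text
clock: 7.67
tcp_pos: [0.5278, 0.1636, 0.021]
orientation: [0.0, -0.044, 0.999, 0.0]
wrist_force: [0.4, 0.1, 0.7]
finger_gap: 0.0345
grip_force: 20.1
```

>>> jog_arm(rows=[[0.06,-0.1,0,0,0,0],[0.18,-0.25,0,0,0,0],[0.3,-0.42,0,0,0,0],[0.42,-0.6,0,0,0,0],[0.54,-0.78,0,0,0,0],[0.66,-0.92,0,0,0,0],[0.78,-0.98,0,0,0,0],[0.92,-0.97,0,0,0,0],[1.08,-0.96,0,0,0,0],[1.24,-0.95,0,0,0,0],[1.37,-0.94,0,0,0,0],[1.43,-0.93,0,0,0,0]])

```text
clock: 8.67
tcp_pos: [0.5857, 0.1266, 0.021]
orientation: [0.0, -0.044, 0.999, 0.0]
wrist_force: [-3.1, -0.3, 6.7]
finger_gap: 0.0347
grip_force: 20.4
```

```bash
python3 -c "
from h import *
s=env.get_state();print((tofix(s['tcp_pos'])*1000).round(1),s['tcp_pos'],s['wrist_force'],s['finger_gap'])
scells()"
```

```text
[-34.7  17.9] [0.5856559  0.12659813 0.02102171] [-3.13477162 -0.30506473  6.65774105] 0.03466669537759978
scene [30.5 20.3] [11.75 14.5   0.99] px 254 170
scene [-0.5 38.1] [12.25 14.75  0.98] px 270 169
```

>>> jog_arm(rows=[[0.04,0,0,0,0,0],[0.05,0,0,0,0,0]])

```text
clock: 8.88
tcp_pos: [0.5862, 0.1266, 0.021]
orientation: [-0.001, -0.044, 0.999, 0.0]
wrist_force: [-4.0, 0.1, 6.8]
finger_gap: 0.0343
grip_force: 20.5
```

>>> jog_arm(rows=[[0,0,0,0,0,0],[0,0,0,0,0,0],[0,0,0,0,0,0],[0,0,0.5,0,0,0],[0,0,1.2,0,0,0],[0,0,2,0,0,0],[-0.1,-0.2,2.5,0,0,0],[-0.7,-1,2.5,0,0,0],[-1.3,-1.9,2.5,0,0,0],[-1.3,-1.9,2.5,0,0,0],[-1.3,-1.9,2.5,0,0,0],[-1.3,-1.9,2.5,0,0,0]], jaw=-0.02)

```text
clock: 9.88
tcp_pos: [0.5351, 0.0501, 0.1211]
orientation: [0.001, -0.043, 0.999, 0.0]
wrist_force: [-0.5, 0.4, -0.3]
finger_gap: 0.0434
grip_force: 0.0
```

```bash
python3 st.py; python3 -c "
from h import *
i=scells(); save('s3',i[90:230,210:360],5)"
```

```text
9.8833 [0.5351 0.0501 0.1211] fix [-91.5 -54.1] [-0.5  0.4 -0.3] 0.04341564506715977
```

View pics/s3.png

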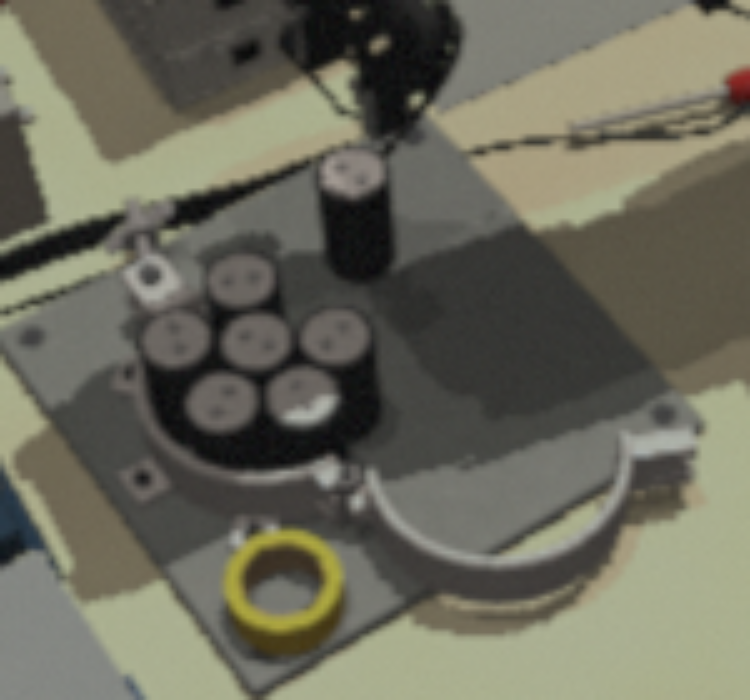

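E is nested at crop (336,332) and G stands at (352,174). Now I'll grip G the same way.

>>> jog_arm(rows=[[0,0,0,0,0,0],[0,0,-0.3,0,0,0],[0,0,-0.9,0,0,0],[0,0,-1.5,0,0,0],[0,0,-2.1,0,0,0],[0,0,-2.4,0,0,0],[0,0,-2.5,0,0,0],[0,0,-2.5,0,0,0]], jaw=-0.4)

```text
clock: 10.65
tcp_pos: [0.534, 0.051, 0.0196]
orientation: [-0.001, -0.044, 0.999, 0.0]
wrist_force: [-0.5, 0.1, 0.4]
finger_gap: 0.0597
grip_force: 0.0
```

>>> jog_arm(rows=[[0,0,0,0,0,0],[0,0,0,0,0,0],[0,0,0,0,0,0],[0,0,0,0,0,0],[0,0,0,0,0,0],[0,0,0,0,0,0]], jaw=0.4, force=20)

```text
clock: 11.15
tcp_pos: [0.5359, 0.0504, 0.0221]
orientation: [0.001, -0.044, 0.999, 0.0]
wrist_force: [0.6, 0.9, 6.0]
finger_gap: 0.0345
grip_force: 20.7
```

```bash
python3 -c "
from h import *
s=env.get_state();print((tofix(s['tcp_pos'])*1000).round(1),s['tcp_pos'],s['wrist_force'],s['finger_gap'])
scells()"
```

```text
[-90.7 -53.9] [0.53591867 0.05042001 0.02211876] [0.61487075 0.87991204 6.00329953] 0.03453299232788165
scene [30.9 20.5] [13.26 13.26  0.98] px 254 170
scene [ 0.3 38.4] [11.75 14.75  0.98] px 270 169
scene [ 0.9 -0.6] [11.   13.5   0.98] px 261 158
```

>>> jog_arm(rows=[[0.05,0.1,0,0,0,0],[0.15,0.26,0,0,0,0],[0.25,0.44,0,0,0,0],[0.35,0.62,0,0,0,0],[0.45,0.8,0,0,0,0],[0.51,0.91,0,0,0,0],[0.54,0.96,0,0,0,0],[0.54,0.96,0,0,0,0]])

```text
clock: 11.87
tcp_pos: [0.5575, 0.0887, 0.0221]
orientation: [0.001, -0.044, 0.999, -0.0]
wrist_force: [-0.2, -0.3, 6.0]
finger_gap: 0.0346
grip_force: 21.0
```

>>> jog_arm(rows=[[0,0,0,0,0,0],[0,0,0,0,0,0],[0,0,0,0,0,0],[0,0,0,0,0,0],[-0.2,-0.02,0,0,0,0],[-0.5,-0.04,0,0,0,0],[-0.8,-0.07,0,0,0,0],[-1.1,-0.09,0,0,0,0],[-1.2,-0.1,0,0,0,0],[-1.2,-0.1,0,0,0,0]], jaw=0.0)

```text
clock: 12.7
tcp_pos: [0.5065, 0.0847, 0.0207]
orientation: [-0.001, -0.044, 0.999, 0.0]
wrist_force: [-0.2, -0.6, 0.2]
finger_gap: 0.0428
grip_force: 0.0
```

>>> jog_arm(rows=[[0,0,0,0,0,0],[0,0,0,0,0,0],[0,0,0,0,0,0],[0,0,0,0,0,0]], jaw=0.72)

```text
clock: 13.03
tcp_pos: [0.509, 0.0847, 0.021]
orientation: [0.0, -0.044, 0.999, 0.0]
wrist_force: [-0.2, -0.5, -0.4]
finger_gap: 0.012
grip_force: 0.0
```

```bash
python3 -c "
from h import *
s=env.get_state();print((tofix(s['tcp_pos'])*1000).round(1),s['tcp_pos'],s['wrist_force'],s['finger_gap'])
scells()"
```

```text
[-114.6  -17.4] [0.50901922 0.08473744 0.02097399] [-0.21842651 -0.45244217 -0.40864408] 0.012010921499642323
```

>>> jog_arm(rows=[[0.15,0.01,0,0,0,0],[0.3,0.02,0,0,0,0],[0.45,0.04,0,0,0,0],[0.6,0.05,0,0,0,0],[0.75,0.06,0,0,0,0],[0.9,0.08,0,0,0,0],[1.02,0.09,0,0,0,0],[1.13,0.1,0,0,0,0],[1.23,0.1,0,0,0,0],[1.31,0.11,0,0,0,0],[1.37,0.11,0,0,0,0],[1.4,0.12,0,0,0,0]])

```text
clock: 14.08
tcp_pos: [0.5641, 0.0894, 0.0208]
orientation: [-0.0, -0.044, 0.999, -0.0]
wrist_force: [-2.4, 0.2, 1.2]
finger_gap: 0.012
grip_force: 0.0
```

```bash
python3 -c "
from h import *
s=env.get_state();print((tofix(s['tcp_pos'])*1000).round(1),s['tcp_pos'],s['wrist_force'],s['finger_gap'])
scells()"
```

```text
[-59.3 -17.3] [0.56411278 0.08943867 0.02078317] [-2.40338581  0.16765663  1.1687306 ] 0.0120322036674401
scene [31.6 19.6] [12.25 14.25  0.98] px 253 170
scene [ 0.7 38.1] [12.25 14.75  0.98] px 270 169
scene [ 29.7 -20.5] [11.14 12.2   0.96] px 245 158
scene [ 1.7 -0.4] [11.   13.5   0.99] px 260 158
scene [-28.9  17.8] [12.37 13.44  0.98] px 276 157
```

>>> jog_arm(rows=[[0.03,0,0,0,0,0],[0.06,0,0,0,0,0],[0.06,0,0,0,0,0],[-0.1,-0.01,0,0,0,0],[-0.3,-0.02,0,0,0,0],[-0.4,-0.03,0.8,0,0,0],[-0.5,-0.03,1.7,0,0,0],[-0.5,-0.03,2.5,0,0,0],[-0.5,-0.03,3,0,0,0],[-0.5,-0.03,3,0,0,0],[-0.5,-0.03,3,0,0,0]], jaw=1)

```text
clock: 15.05
tcp_pos: [0.5455, 0.0885, 0.1428]
orientation: [0.002, -0.044, 0.999, 0.0]
wrist_force: [0.2, -0.4, -1.3]
finger_gap: -0.0
grip_force: 0.0
```

```bash
cat > gate.py <<'E'
from h import *
def tgt(th,g,yl=-76):
    t=-np.radians(th); r=np.array([-25-g,yl-68])/1000; R=np.array([[np.cos(t),-np.sin(t)],[np.sin(t),np.cos(t)]])
    return tow(R@r+[0,.068])
def yaw():
    w,x,y,z=env.get_state()["orientation"]; return np.degrees(2*np.arctan2(y,x))-180+90  # dir of tool y rel to world x, mod 180
E
python3 - <<'E'
from gate import *
s=env.get_state();p=s["tcp_pos"];print(s["clock"],p.round(4),(tofix(p)*1000).round(1),s["joint_pos"].round(2),"yaw",yaw())
for g in(25,8,0):
    w=tgt(115,g); print(g,w.round(3),"d units",((w-p[:2])/.04).round(2), np.hypot(*w))
E
python3 st.py
```

```text
15.05 [0.5455 0.0885 0.1428] [-78.  -16.7] [ 0.02  0.31 -0.18  1.08  0.   -0.07] yaw 95.00968437405652
25 [0.498 0.276] d units [-1.18  4.69] 0.5694894768813881
8 [0.492 0.26 ] d units [-1.33  4.29] 0.5567381129633149
0 [0.489 0.253] d units [-1.4  4.1] 0.5508168824797307
15.05 [0.5455 0.0885 0.1428] fix [-78.  -16.7] [ 0.2 -0.4 -1.3] -2.5662200212955008e-08
```

>>> jog_arm(rows=[[-0.1,0.4,0,0,0,-1.1],[-0.2,0.8,0,0,0,-2.2],[-0.3,1.2,0,0,0,-3.3],[-0.4,1.6,0,0,0,-4.4],[-0.5,2,0,0,0,-5.5],[-0.6,2.4,0,0,0,-6.6],[-0.7,2.8,0,0,0,-7.7],[-0.8,3.2,0,0,0,-8.8],[-0.9,3.6,0,0,0,-9.9],[-1,4,0,0,0,-11],[-1.1,4.4,0,0,0,-12],[-1.2,4.7,0,0,0,-13]])

```text
clock: 16.1
tcp_pos: [0.4948, 0.2771, 0.1388]
orientation: [-0.001, 0.597, 0.803, -0.001]
wrist_force: [-0.5, -0.5, -0.0]
finger_gap: 0.0002
grip_force: 0.0
```

>>> jog_arm(rows=[[0,0,0,0,0,-1.1],[0,0,0,0,0,-2.2],[0,0,0,0,0,-3.3],[0,0,0,0,0,-4.4],[0,0,0,0,0,-5.5],[0,0,0,0,0,-6.2],[0,0,0,0,0,-6.2],[0,0,0,0,0,-6.2]])

```text
clock: 16.77
tcp_pos: [0.4954, 0.276, 0.1393]
orientation: [-0.0, 0.82, 0.573, -0.001]
wrist_force: [0.5, -1.2, 0.4]
finger_gap: -0.0001
grip_force: 0.0
```

```bash
python3 - <<'E'
from gate import *
s=env.get_state();p=s["tcp_pos"];print(s["clock"],p.round(4),(tofix(p)*1000).round(1),s["joint_pos"].round(2),"yaw",yaw()%180)
for g in(25,8,0):
    w=tgt(115,g); print(g,w.round(3),"d units",((w-p[:2])/.04).round(2))
# lug pixel: bright light grey blob near initial lug
E
python3 st.py p3
```

```text
16.7667 [0.4954 0.276  0.1393] [-112.1  174.3] [ 0.37  0.34 -0.14  1.09 -0.    2.29] yaw 159.92763724229752
25 [0.498 0.276] d units [0.07 0.  ]
8 [0.492 0.26 ] d units [-0.08 -0.4 ]
0 [0.489 0.253] d units [-0.15 -0.58]
16.7667 [0.4954 0.276  0.1393] fix [-112.1  174.3] [ 0.5 -1.2  0.4] -0.0001285018224919477
[-28.   18.2] [16.   16.5   0.99]
[-28.3 -17.1] [16.5  16.25  0.98]
[ 1.4 36.9] [15.75 16.    0.99]
[ 2.1 -0. ] [15.5  16.25  0.99]
[  0.1 -36.8] [16.26 15.91  0.98]
[31.9 19.3] [15.75 16.    0.98]
[ 31.  -20.7] [15.5  16.25  0.98]
```

View pics/p3.png

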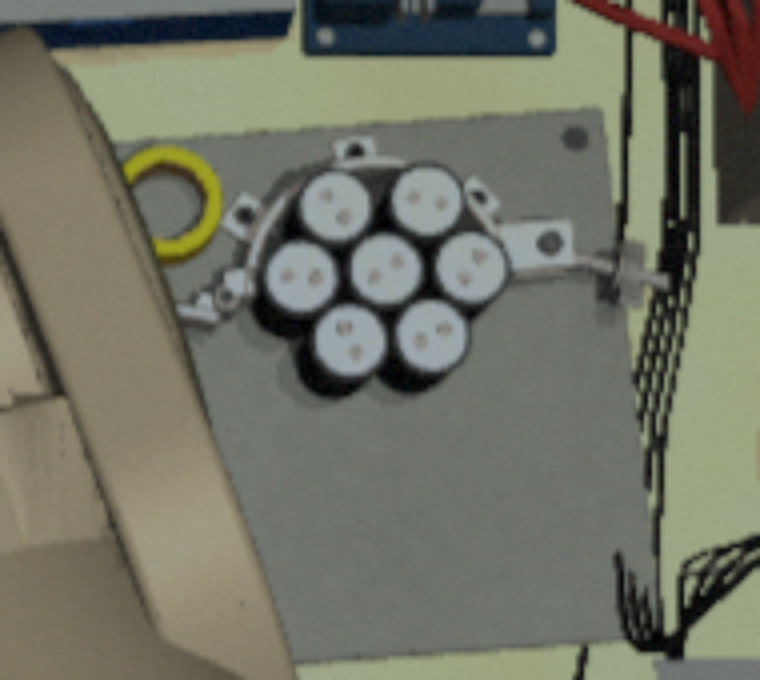

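All seven cells now form a tight cluster centred near (385,270), each within about 2 mm of its ideal place. Next I'll lower behind the lug and sweep the gate shut.

>>> jog_arm(rows=[[0.07,0,-0.6,0,0,0],[0.07,0,-1.3,0,0,0],[0.07,0,-2,0,0,0],[0.07,0,-2.5,0,0,0],[0.07,0,-2.8,0,0,0],[0.07,0,-2.8,0,0,0],[0.07,0,-2.8,0,0,0]])

```text
clock: 17.4
tcp_pos: [0.4983, 0.276, 0.028]
orientation: [-0.0, 0.82, 0.573, -0.001]
wrist_force: [-0.4, -0.4, -0.4]
finger_gap: 0.0001
grip_force: 0.0
```

```bash
cat >> gate.py <<'E'
def table(ths,th0,g=0,ref=None):
    p=env.get_state()["tcp_pos"] if ref is None else ref
    print("tcp",(tofix(p)*1000).round(1),env.get_state()["tcp_pos"].round(4),"yaw",(yaw()%180).round(2),env.get_state()["wrist_force"].round(1))
    for t in ths: print(t,((tgt(t,g)-p[:2])/.04).round(2),round((th0-t)/6,2))
E
python3 -c "
from gate import *
table([115,110,106,102,98,94,90,86,82,78,74,70],115)"
```

```text
tcp [-109.2  174.1] [0.4983 0.276  0.028 ] yaw 159.86 [-0.4 -0.4 -0.4]
115 [-0.22 -0.59] 0.0
110 [-0.37 -0.87] 0.83
106 [-0.47 -1.1 ] 1.5
102 [-0.55 -1.34] 2.17
98 [-0.62 -1.59] 2.83
94 [-0.66 -1.84] 3.5
90 [-0.7  -2.09] 4.17
86 [-0.71 -2.35] 4.83
82 [-0.7 -2.6] 5.5
78 [-0.68 -2.86] 6.17
74 [-0.64 -3.11] 6.83
70 [-0.59 -3.36] 7.5
```

>>> jog_arm(rows=[[-0.1,-0.3,0,0,0,0],[-0.22,-0.59,0,0,0,0],[-0.37,-0.87,0,0,0,0.83],[-0.47,-1.1,0,0,0,1.5],[-0.55,-1.34,0,0,0,2.17],[-0.62,-1.59,0,0,0,2.83],[-0.66,-1.84,0,0,0,3.5],[-0.7,-2.09,0,0,0,4.17],[-0.71,-2.35,0,0,0,4.83],[-0.7,-2.6,0,0,0,5.5],[-0.68,-2.86,0,0,0,6.17],[-0.64,-3.11,0,0,0,6.83]])

```text
clock: 18.4
tcp_pos: [0.474, 0.1511, 0.0305]
orientation: [0.001, 0.566, 0.824, 0.001]
wrist_force: [0.4, 0.0, 0.1]
finger_gap: -0.0002
grip_force: 0.3
```

```bash
python3 -c "
from gate import *
table([74,70,66,62,58,54,50,46,42,38,34,30,26],74)
i,K,T=cam('top'); save('p4',i[110:280,300:490],4)
i,K,T=cam('scene'); save('s4',i[90:230,210:360],5)"
```

```text
tcp [-144.    51.7] [0.474  0.1511 0.0305] yaw 21.01 [0.4 0.  0.1]
74 [-0.03  0.01] 0.0
70 [ 0.02 -0.24] 0.67
66 [ 0.1  -0.48] 1.33
62 [ 0.19 -0.72] 2.0
58 [ 0.3  -0.95] 2.67
54 [ 0.42 -1.17] 3.33
50 [ 0.56 -1.39] 4.0
46 [ 0.71 -1.59] 4.67
42 [ 0.88 -1.78] 5.33
38 [ 1.06 -1.96] 6.0
34 [ 1.25 -2.13] 6.67
30 [ 1.46 -2.28] 7.33
26 [ 1.67 -2.42] 8.0
```

View pics/s4.png

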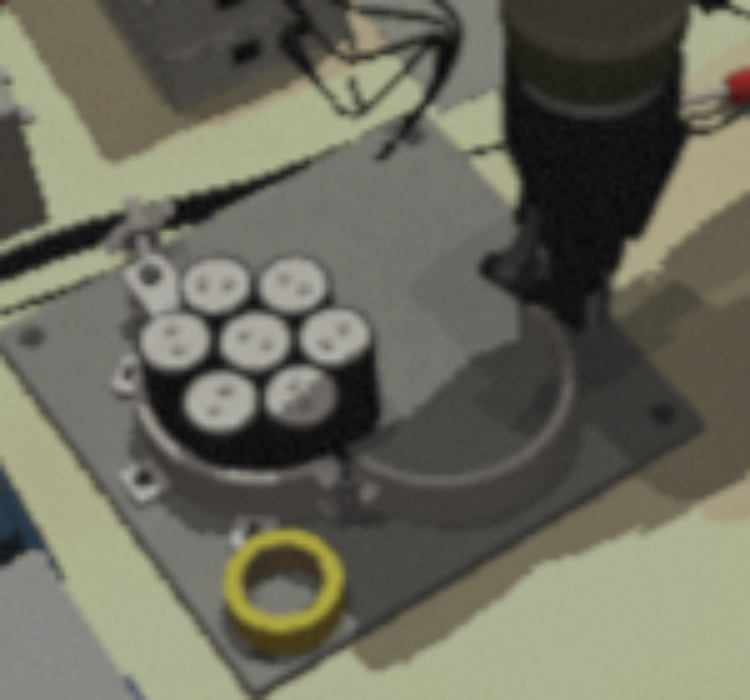

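The gate follows the fingers; its free end is at (545,300) and the seven cells are untouched. Continuing the sweep.

>>> jog_arm(rows=[[0.02,-0.24,-0.02,0,0,0.67],[0.1,-0.48,-0.05,0,0,1.33],[0.19,-0.72,-0.06,0,0,2],[0.3,-0.95,-0.06,0,0,2.67],[0.42,-1.17,-0.06,0,0,3.33],[0.56,-1.39,-0.06,0,0,4],[0.71,-1.59,-0.06,0,0,4.67],[0.88,-1.78,-0.06,0,0,5.33],[1.06,-1.96,-0.06,0,0,6],[1.25,-2.13,-0.06,0,0,6.67],[1.46,-2.28,-0.06,0,0,7.33]])

```text
clock: 19.42
tcp_pos: [0.5322, 0.0606, 0.0274]
orientation: [0.0, 0.218, 0.976, 0.0]
wrist_force: [-0.3, 0.4, 0.4]
finger_gap: 0.0
grip_force: 0.3
```

```bash
python3 -c "
from gate import *
table([30,27,24,21,18,15,12,9,7,5,3,2,1,0],30)
scells()"
```

```text
tcp [-93.6 -43.4] [0.5322 0.0606 0.0274] yaw 64.85 [-0.3  0.4  0.4]
30 [-0.   -0.02] 0.0
27 [ 0.16 -0.13] 0.5
24 [ 0.32 -0.22] 1.0
21 [ 0.49 -0.31] 1.5
18 [ 0.67 -0.39] 2.0
15 [ 0.85 -0.46] 2.5
12 [ 1.03 -0.52] 3.0
9 [ 1.21 -0.57] 3.5
7 [ 1.34 -0.6 ] 3.83
5 [ 1.46 -0.63] 4.17
3 [ 1.59 -0.65] 4.5
2 [ 1.65 -0.65] 4.67
1 [ 1.71 -0.66] 4.83
0 [ 1.78 -0.67] 5.0
```

>>> jog_arm(rows=[[0.16,-0.14,0,0,0,0.5],[0.32,-0.24,0,0,0,1],[0.49,-0.34,0,0,0,1.5],[0.67,-0.43,0,0,0,2],[0.85,-0.51,0,0,0,2.5],[1.03,-0.58,0,0,0,3],[1.21,-0.64,0,0,0,3.5],[1.34,-0.69,0,0,0,3.83],[1.46,-0.73,0,0,0,4.17],[1.56,-0.75,0,0,0,4.5],[1.63,-0.76,0,0,0,4.8],[1.66,-0.77,0,0,0,5]])

```text
clock: 20.47
tcp_pos: [0.5987, 0.0303, 0.0272]
orientation: [0.001, -0.041, 0.999, 0.0]
wrist_force: [-0.4, -0.6, 0.4]
finger_gap: 0.0002
grip_force: 0.2
```

```bash
python3 -c "
from gate import *
table([0],0)
scells()"
```

```text
tcp [-29.8 -79.2] [0.5987 0.0303 0.0272] yaw 94.71 [-0.4 -0.6  0.4]
0 [0.11 0.09] 0.0
scene [31.6 19.6] [11.75 14.75  0.99] px 253 170
scene [ 0.5 38. ] [12.37 13.61  0.99] px 270 169
scene [ 1.4 -0.9] [10.5  13.5   0.98] px 260 158
```

>>> jog_arm(rows=[[0.03,0,0,0,0,0],[0.06,0.01,0,0,0,0],[0.09,0.01,0,0,0,0],[0.12,0.01,0,0,0,0],[0.14,0.01,0,0,0,0],[0.16,0.01,0,0,0,0],[0.16,0.01,0,0,0,0]])

```text
clock: 21.1
tcp_pos: [0.6024, 0.0305, 0.0262]
orientation: [-0.002, -0.041, 0.999, 0.0]
wrist_force: [-6.3, -0.9, 5.1]
finger_gap: -0.0003
grip_force: 3.4
```

```bash
python3 -c "
from gate import *
table([0],0)"
```

```text
tcp [-26.2 -79.3] [0.6024 0.0305 0.0262] yaw 94.75 [-6.3 -0.9  5.1]
0 [0.02 0.09] 0.0
```

>>> jog_arm(rows=[[0.03,0,0,0,0,0],[0.06,0,0,0,0,0],[0.1,0.01,0,0,0,0],[0.1,0.01,0,0,0,0],[0.1,0.01,0,0,0,0]])

```text
clock: 21.52
tcp_pos: [0.6025, 0.0305, 0.0259]
orientation: [-0.006, -0.041, 0.999, -0.0]
wrist_force: [-16.6, -1.5, 11.8]
finger_gap: -0.0001
grip_force: 7.8
```

```bash
python3 -c "
from gate import *
table([0],0)"
```

```text
tcp [-26.  -79.3] [0.6025 0.0305 0.0259] yaw 94.73 [-16.6  -1.5  11.8]
0 [0.02 0.08] 0.0
```

The gate stops hard at 16 N, so it is shut. Now I'll back off, rise, and come down on the outer side of the eyebolt.

>>> jog_arm(rows=[[-0.2,-0.02,0,0,0,0],[-0.4,-0.03,0,0,0,0],[-0.4,-0.03,0.8,0,0,0],[-0.4,-0.03,1.6,0,0,0],[-0.2,-0.1,2.4,0,0,0],[0.3,-0.3,2.5,0,0,0],[0.9,-0.5,2.5,0,0,0],[1.5,-0.65,2.5,0,0,0],[1.61,-0.65,2.5,0,0,0],[1.61,-0.65,2.5,0,0,0],[1.61,-0.65,2.5,0,0,0]])

```text
clock: 22.43
tcp_pos: [0.6726, 0.0049, 0.1259]
orientation: [-0.0, -0.041, 0.999, 0.0]
wrist_force: [-0.7, -0.5, 0.0]
finger_gap: 0.0002
grip_force: 0.0
```

```bash
python3 - <<'E'
from gate import *
s=env.get_state();p=s["tcp_pos"];print(s["clock"],p.round(4),(tofix(p)*1000).round(1),s["wrist_force"].round(1),s["joint_pos"].round(2))
old=cv2.imread("pics/scene0.png"); i,K,T=cam("scene")
print("nut px expected phi1.2:",np.round(proj(K,T,[*tow([-.0005,-.116]),.033]),1))
for n,f,z in(("lug shut",(-.008,-.0735),.045),("tip",(-.007,-.133),.03),("pin",(.014,-.079),.04)): print(n,np.round(proj(K,T,[*tow(f),z]),1))
g=cv2.cvtColor(i,cv2.COLOR_RGB2GRAY); np.set_printoptions(linewidth=250)
print("cols 226..256 rows 124..158"); print(g[124:160:1,226:258:1]//10)
E
```

```text
22.4333 [0.6726 0.0049 0.1259] [  41.7 -110.7] [-0.7 -0.5  0. ] [-0.11  0.55  0.14  1.17  0.   -0.2 ]
nut px expected phi1.2: [237.5 135.4]
lug shut [248.7 142.3]
tip [236.5 130.5]
pin [239.7 146.4]
cols 226..256 rows 124..158
[[16 15 15 ... 16 16 16]
 [15 15 16 ... 16 16 16]
 [16 15 15 ... 13 10 10]
 ...
 [ 9  9  9 ...  8  8  7]
 [ 9  7  6 ...  8  8  7]
 [ 6  5  4 ...  8  8  8]]
```

>>> jog_arm(rows=[[0,0,-0.7,0,0,0],[0,0,-1.4,0,0,0],[0,0,-2,0,0,0],[0,0,-2.3,0,0,0],[0,0,-2.5,0,0,0],[0,0,-2.5,0,0,0]])

```text
clock: 22.98
tcp_pos: [0.6715, 0.0051, 0.0251]
orientation: [-0.001, -0.042, 0.999, 0.0]
wrist_force: [0.3, -0.3, -0.1]
finger_gap: 0.0002
grip_force: 0.0
```

>>> jog_arm(rows=[[-0.12,0,0,0,0,0],[-0.24,-0.01,0,0,0,0],[-0.33,-0.01,0,0,0,0],[-0.4,-0.04,0,0,0,0],[-0.465,-0.07,0,0,0,0],[-0.54,-0.09,0,0,0,0],[-0.61,-0.11,0,0,0,0],[-0.69,-0.12,0,0,0,0],[-0.76,-0.12,0,0,0,0],[-0.84,-0.12,0,0,0,0],[-0.9,-0.11,0,0,0,0]])

```text
clock: 23.9
tcp_pos: [0.6378, 0.0016, 0.0269]
orientation: [0.001, -0.042, 0.999, 0.001]
wrist_force: [3.0, 5.9, 0.5]
finger_gap: -0.0001
grip_force: 3.6
```

```bash
python3 - <<'E'
from gate import *
s=env.get_state();p=s["tcp_pos"];print(s["clock"],p.round(4),(tofix(p)*1000).round(1),s["wrist_force"].round(1))
E
```

```text
23.9 [0.6378 0.0016 0.0269] [   6.7 -111.1] [3.  5.9 0.5]
```

>>> jog_arm(rows=[[0.06,0.06,0,0,0,0],[0.1,0.07,0,0,0,0],[0.1,0.07,0.8,0,0,0],[0.1,0.07,1.6,0,0,0],[0,0,2.4,0,0,0],[-0.8,0,2.6,0,0,0],[-1.8,0,2.6,0,0,0],[-2.6,0,2.6,0,0,0],[-2.6,0,2.6,0,0,0],[-2.6,0,2.6,0,0,0]])

```text
clock: 24.73
tcp_pos: [0.5308, 0.0002, 0.1304]
orientation: [-0.001, -0.041, 0.999, -0.0]
wrist_force: [0.6, 0.8, 0.4]
finger_gap: -0.0002
grip_force: 0.0
```

```bash
cat > nut.py <<'E'
from gate import *
s=env.get_state();p=s["tcp_pos"];print(s["clock"],p.round(4),(tofix(p)*1000).round(1),s["wrist_force"].round(1))
i,K,T=cam("scene"); old=cv2.imread("pics/scene0.png")[...,::-1]
x0,y0,x1,y1=222,112,282,160
d=cv2.GaussianBlur(i,(3,3),0).astype(int)-cv2.GaussianBlur(old,(3,3),0); 
for nm,m in(("gone",d.sum(2)<-120),("new",d.sum(2)>120)):
    n,l,st,ce=cv2.connectedComponentsWithStats(m[y0:y1,x0:x1].astype(np.uint8))
    for k in range(1,n):
        if st[k,4]>8: u,v=ce[k]+[x0,y0]; print(nm,st[k,4],st[k,:4]+[x0,y0,0,0],(u.round(1),v.round(1)),"fix z30",(tofix(ray(K,T,u,v,.03))*1000).round(1))
for ph in(1.2,1,.8,.6,.4,.2,0): 
    f=[.014-.04*np.cos(ph),-.079-.04*np.sin(ph)]; print(ph,np.round(proj(K,T,[*tow(f),.033]),1))
E
python3 nut.py; python3 st.py
```

```text
24.7333 [5.308e-01 2.000e-04 1.304e-01] [-100.  -103.4] [0.6 0.8 0.4]
gone 31 [277 120   5   8] (np.float64(279.5), np.float64(123.6)) fix z30 [-104.2  -91.3]
gone 38 [231 131  13   7] (np.float64(237.1), np.float64(133.7)) fix z30 [  -3.1 -123.6]
gone 57 [253 130  13   8] (np.float64(258.8), np.float64(133.8)) fix z30 [-45.8 -93.2]
gone 137 [242 136  22  16] (np.float64(255.6), np.float64(143.9)) fix z30 [-23.3 -71.2]
gone 11 [264 139   5   3] (np.float64(265.9), np.float64(139.8)) fix z30 [-50.2 -67.5]
gone 178 [235 141  18  19] (np.float64(244.2), np.float64(151.5)) fix z30 [ 10.4 -67.4]
gone 35 [267 149  12   8] (np.float64(271.7), np.float64(152.1)) fix z30 [-41.7 -28.5]
gone 10 [229 151   5   5] (np.float64(231.0), np.float64(153.5)) fix z30 [ 38.7 -80.1]
new 38 [277 129   5   9] (np.float64(278.9), np.float64(132.9)) fix z30 [-87.3 -67.4]
new 11 [245 131   6   3] (np.float64(247.4), np.float64(132.4)) fix z30 [ -25.6 -112.9]
new 15 [233 138   5   4] (np.float64(235.3), np.float64(139.4)) fix z30 [   9.3 -110.9]
new 12 [278 140   4   5] (np.float64(279.8), np.float64(141.7)) fix z30 [-74.2 -43.7]
new 78 [254 153  14   7] (np.float64(260.5), np.float64(156.3)) fix z30 [-13.6 -33.2]
new 37 [271 155  11   5] (np.float64(276.5), np.float64(157.4)) fix z30 [-42.7  -8.9]
1.2 [237.5 135.3]
1 [240.8 135. ]
0.8 [244.1 135.1]
0.6 [247.3 135.8]
0.4 [250.1 136.9]
0.2 [252.6 138.5]
0 [254.6 140.5]
24.7833 [ 0.533  -0.      0.1308] fix [ -97.9 -103.9] [ 0.9 -1.  -0.5] 0.00026036280790009934
[ 1.2 36.9] [16.   16.5   0.98]
[31.9 19.3] [15.75 16.5   0.98]
```

>>> jog_arm(rows=[[-0.9,6.7,0,0,0,0],[-0.9,6.7,0,0,0,0],[-0.9,6.7,0,0,0,0],[-0.9,6.7,0,0,0,0],[-0.9,6.7,0,0,0,0],[-0.9,6.7,0,0,0,0],[-0.9,6.7,0,0,0,0],[-0.9,6.7,0,0,0,0],[-0.9,6.7,0,0,0,0]])

```text
clock: 25.58
tcp_pos: [0.4981, 0.2699, 0.1301]
orientation: [0.0, -0.043, 0.999, -0.0]
wrist_force: [-0.6, -1.2, 0.3]
finger_gap: -0.0005
grip_force: 0.0
```

```bash
cat > top.py <<'E'
from gate import *
i,K,T=cam("top"); 
for o in cells(i,K,T):
    if .85<o[2]/o[3]<1.15 and 12<o[2]<19: print((tofix(o[5:])*1000).round(1))
g=cv2.cvtColor(i,cv2.COLOR_RGB2GRAY)
# rectified patch at z=.033, 2 mm per cell, fix x from 30 down to -60 (rows), y -60..-140 (cols)
xs=np.arange(28,-60,-4); ys=np.arange(-56,-142,-3)
P=np.array([[proj(K,T,[*tow([x/1000,y/1000]),.033]) for y in ys] for x in xs],np.float32)
r=cv2.remap(g,P[...,0],P[...,1],cv2.INTER_LINEAR)
print("     "+" ".join(f"{-y:3d}" for y in ys))
for x,row in zip(xs,r): print(f"{x:4d} "+" ".join(f"{v:3d}" for v in row))
E
python3 top.py
```

```text
[-28.   18.2]
[-28.3 -17.1]
[ 1.4 36.9]
[ 2.1 -0. ]
[  0.2 -37. ]
[31.6 19.1]
[ 31.2 -20.7]
      56  59  62  65  68  71  74  77  80  83  86  89  92  95  98 101 104 107 110 113 116 119 122 125 128 131 134 137 140
  28 152  83 107 119 118 113 109 104 101 102 108 111 112 112 112 110 111 108 108 103  20  79 161 161 160 161 104  18  15
  24 135 139 162 162 163 163 165 164 163 154 160 166 153 113 113 113 110 110 110  88   5 112 162 162 161 162  84  29  13
  20 107 106 155 164 165 165 163 142  89  78  89 159 156 114 112 111 112 111 110  62  55 163 160 162 159 160  63  63  31
  16 159 107 138 162 164 166 165  83  71  81  70 143 145 109 111 112 113 110 107  53  89 159 160 161 159 159  46  12  16
  12 164 147  90 158 164 166 166 150  90  86 125 163 144 111 112 111 112 109 107  98 129 163 161 162 161 155  33  10  23
   8 166 164  96 155 164 161 163 163 164 162 165 164 149 115 110 112 111 110 110  88 147 161 160 160 160  68   9  12  12
   4 162 161  73  98 117 121 112 107 109 100  69 102 119 106 110 113 107 111 112  76 149 160 161 159 159  40  12   8  12
   0 164 106 116 121 119 119 105  96 105
[... 1074 characters left out ...]
114 113 111 113 112 113 106 103 109 112 111 111 111 110 122 146  53  94  35  89  54  90 110 161
 -40 114 115 114 113 113 112 114 113 113 113 112 112 111 114 113 112 110 110 111 127  75 102  47 117  28 121  34 154 161
 -44 114 113 112 114 114 116 113 115 113 112 113 112 112 112 112 111 112 111 113 116  49 120  45 111  31 101  78 157 160
 -48 115 116 116 116 115 115 116 115 114 112 114 113 113 113 113 111 112 110 107  57  72  49 130  45 122  51 155 161 159
 -52 115 116 116 115 112 114 114 113 113 112 112 111 112 114 113 111 112 113 112  90 130  52 132  34 113  55 159 160 161
 -56 114 115 116 115 115 116 112 114 112 111 112 112 110 112 110 110 111 111 112 122  63  97  49 109  76 125 160 161 160
```

The image numbers show the gate shut with its lug at x≈-2…-12 mm, all seven cells in place, and the bolt at about 0.8 rad. I'll straddle the nut with open jaws turned along the bolt's normal and bring it round.

>>> jog_arm(rows=[[0.4,-1,0,0,0,1],[0.8,-2,0,0,0,2],[1.2,-3,0,0,0,3],[1.6,-4,0,0,0,4],[2,-5,0,0,0,5],[2.4,-5.8,0,0,0,6],[2.8,-6.6,0,0,0,7],[2.88,-6.78,0,0,0,7.65],[2.88,-6.78,0,0,0,7.65],[2.88,-6.78,0,0,0,7.65]], jaw=-0.25)

```text
clock: 26.47
tcp_pos: [0.6121, -0.005, 0.1301]
orientation: [-0.0, -0.425, 0.905, 0.0]
wrist_force: [0.1, 0.7, -0.3]
finger_gap: 0.0533
grip_force: 0.0
```

```bash
cat > bolt.py <<'E'
from gate import *
def tb(ph,r,d): return tow(np.array([14-r*np.cos(ph)+d*np.sin(ph),-79-r*np.sin(ph)-d*np.cos(ph)])/1000)
def show(L,ph0):
    s=env.get_state();p=s["tcp_pos"];print(s["clock"],p.round(4),(tofix(p)*1000).round(1),s["wrist_force"].round(1),"yaw fix",(yaw()-4.83)%180,s["finger_gap"],s["joint_pos"].round(2))
    for ph,r,d in L: print(ph,r,d,((tb(ph,r,d)-p[:2])/.04).round(2),round(-np.degrees(ph0-ph)/6,2))
E
python3 -c "
from bolt import *
show([(.8,46,0)],.8)"
```

```text
26.4667 [ 0.6121 -0.005   0.1301] [ -19.4 -115.5] [ 0.1  0.7 -0.3] yaw fix 135.50057881732627 0.05334308718295595 [-0.14  0.43 -0.03  1.11  0.   -1.02]
0.8 46 0 [0.03 0.09] -0.0
```

>>> jog_arm(rows=[[0.03,0.09,0,0,0,0],[0.03,0.09,-0.5,0,0,0],[0.03,0.09,-1,0,0,0],[0.03,0.09,-1.5,0,0,0],[0.03,0.09,-1.9,0,0,0],[0.03,0.09,-2.2,0,0,0],[0.03,0.09,-2.4,0,0,0],[0.03,0.09,-2.6,0,0,0],[0.03,0.09,-2.7,0,0,0],[0.03,0.09,-2.7,0,0,0]])

```text
clock: 27.3
tcp_pos: [0.613, 0.0014, 0.022]
orientation: [-0.0, -0.428, 0.904, 0.0]
wrist_force: [-0.4, -0.2, -0.7]
finger_gap: 0.0535
grip_force: 0.0
```

```bash
python3 -c "
from bolt import *
show([(p,46+(.8-p)*6,0) for p in (.8,.75,.7,.65,.6,.55,.5,.45,.4,.35,.3,.25)],.8)"
```

```text
27.3 [0.613  0.0014 0.022 ] [ -18.  -109.2] [-0.4 -0.2 -0.7] yaw fix 135.86097323434907 0.0534505004693357 [-0.13  0.52 -0.17  0.88  0.   -1.01]
0.8 46.0 0 [ 0.   -0.07] -0.0
0.75 46.3 0 [-0.04 -0.04] -0.48
0.7 46.6 0 [-0.09 -0.  ] -0.95
0.65 46.9 0 [-0.14  0.03] -1.43
0.6 47.2 0 [-0.18  0.07] -1.91
0.55 47.5 0 [-0.22  0.12] -2.39
0.5 47.8 0 [-0.26  0.16] -2.86
0.45 48.1 0 [-0.3   0.21] -3.34
0.4 48.4 0 [-0.34  0.26] -3.82
0.35 48.7 0 [-0.37  0.31] -4.3
0.3 49.0 0 [-0.4   0.36] -4.77
0.25 49.3 0 [-0.43  0.42] -5.25
```

>>> jog_arm(rows=[[0,0,0,0,0,0],[0,0,0,0,0,0],[-0.04,-0.04,0,0,0,-0.48],[-0.09,0,0,0,0,-0.95],[-0.14,0.03,0,0,0,-1.43],[-0.18,0.07,0,0,0,-1.91],[-0.22,0.12,0,0,0,-2.39],[-0.26,0.16,0,0,0,-2.86],[-0.3,0.21,0,0,0,-3.34],[-0.34,0.26,0,0,0,-3.82],[-0.37,0.31,0,0,0,-4.3],[-0.4,0.36,0,0,0,-4.77]], jaw=-0.02)

```text
clock: 28.3
tcp_pos: [0.5985, 0.0149, 0.0237]
orientation: [0.001, -0.19, 0.982, -0.0]
wrist_force: [-0.6, -0.6, 1.2]
finger_gap: 0.0436
grip_force: 0.3
```

```bash
python3 -c "
from bolt import *
show([(p,49,0) for p in (.3,.25,.2)],.3)"; python3 nut.py | grep -v gone
```

```text
28.3 [0.5985 0.0149 0.0237] [-31.3 -94.5] [-0.6 -0.6  1.2] yaw fix 107.0448314462685 0.043636808302421816 [-0.11  0.49 -0.22  0.86 -0.   -0.49]
0.3 49 0 [-0.04  0.02] -0.0
0.25 49 0 [-0.06  0.08] -0.48
0.2 49 0 [-0.08  0.14] -0.95
28.3 [0.5985 0.0149 0.0237] [-31.3 -94.5] [-0.6 -0.6  1.2]
new 49 [276 128   6  12] (np.float64(279.0), np.float64(133.3)) fix z30 [-86.6 -66.2]
new 76 [254 153  13   7] (np.float64(260.2), np.float64(156.4)) fix z30 [-13.  -33.5]
1.2 [237.5 135.3]
1 [240.8 135. ]
0.8 [244.1 135.1]
0.6 [247.3 135.8]
0.4 [250.1 136.9]
0.2 [252.6 138.5]
0 [254.6 140.5]
```

>>> jog_arm(rows=[[0,0,0.3,0,0,0],[0,0,0.8,0,0,0],[0,0,1.4,0,0,0],[0,0,2,0,0,-0.5],[0.2,-0.4,2.4,0,0,-1.5],[0.5,-0.9,2.4,0,0,-2.5],[0.5,-0.95,2.4,0,0,-2.85],[0.5,-0.95,2.4,0,0,-2.85],[0.5,-0.95,2.4,0,0,-2.85]])

```text
clock: 29.1
tcp_pos: [0.6175, -0.0231, 0.1188]
orientation: [0.0, -0.044, 0.999, 0.0]
wrist_force: [-0.1, -0.0, 0.1]
finger_gap: 0.0436
grip_force: 0.0
```

>>> jog_arm(rows=[[0,0,-0.2,0,0,0],[0,0,-0.4,0,0,0],[0,0,-0.8,0,0,0],[0,0,-1.3,0,0,0],[0,0,-1.8,0,0,0],[0,0,-2.1,0,0,0],[0,0,-2.25,0,0,0],[0,0,-2.3,0,0,0],[0,0,-2.3,0,0,0]], jaw=1)

```text
clock: 29.85
tcp_pos: [0.6169, -0.0225, 0.0257]
orientation: [-0.001, -0.043, 0.999, 0.0]
wrist_force: [0.0, -0.1, 0.1]
finger_gap: 0.0001
grip_force: 0.0
```

```bash
python3 -c "
from bolt import *
show([(.35,46,34),(.25,46,34),(.15,46,34),(0.05,47,34),(0,48,34),(0,48,30)],.35)"
```

```text
29.85 [ 0.6169 -0.0225  0.0257] [ -16.1 -133.3] [ 0.  -0.1  0.1] yaw fix 90.15406960605303 7.977158027501862e-05 [-0.17  0.53 -0.16  0.89  0.   -0.25]
0.35 46 34 [-0.05  0.16] -0.0
0.25 46 34 [-0.17  0.24] -0.95
0.15 46 34 [-0.28  0.32] -1.91
0.05 47 34 [-0.41  0.42] -2.86
0 48 34 [-0.49  0.47] -3.34
0 48 30 [-0.5   0.57] -3.34
```

>>> jog_arm(rows=[[-0.05,0.1,0,0,0,0],[-0.08,0.16,0,0,0,0],[-0.13,0.2,0,0,0,0],[-0.18,0.24,0,0,0,0],[-0.23,0.28,0,0,0,0],[-0.29,0.32,0,0,0,0],[-0.35,0.37,0,0,0,0],[-0.41,0.42,0,0,0,0],[-0.46,0.45,0,0,0,0],[-0.49,0.47,0,0,0,0],[-0.49,0.47,0,0,0,0]])

```text
clock: 30.77
tcp_pos: [0.5973, -0.0037, 0.0264]
orientation: [-0.0, -0.043, 0.999, 0.0]
wrist_force: [-0.4, -0.3, 0.8]
finger_gap: -0.0
grip_force: 0.0
```

>>> jog_arm(rows=[[0,0.03,0,0,0,0],[0,0.06,0,0,0,0],[-0.01,0.1,0,0,0,0],[-0.01,0.13,0,0,0,0],[-0.01,0.13,0,0,0,0]])

```text
clock: 31.18
tcp_pos: [0.5958, 0.001, 0.0261]
orientation: [-0.002, -0.043, 0.999, -0.0]
wrist_force: [-5.6, -4.2, 2.4]
finger_gap: 0.0
grip_force: 2.8
```

```bash
python3 -c "
from bolt import *
show([(0,48,30)],0)"; python3 nut.py|grep new
```

```text
31.1833 [0.5958 0.001  0.0261] [ -35.2 -108.1] [-5.6 -4.2  2.4] yaw fix 90.10327023732374 3.817858753087681e-06 [-0.13  0.49 -0.22  0.87 -0.   -0.22]
0 48 30 [ 0.03 -0.02] -0.0
new 32 [277 129   5   8] (np.float64(279.0), np.float64(132.3)) fix z30 [-88.3 -68.9]
new 77 [254 153  13   7] (np.float64(260.2), np.float64(156.3)) fix z30 [-13.2 -33.5]
```

>>> jog_arm(rows=[[-0.05,-0.2,0,0,0,0],[-0.05,-0.4,0,0,0,0],[0.1,-0.45,0,0,0,0],[0.22,-0.45,0,0,0,0],[0.22,-0.4,0,0,0,0],[0.22,-0.34,0,0,0,0],[0.22,-0.28,0,0,0,0],[0.22,-0.22,0,0,0,0],[0.22,-0.17,0,0,0,0],[0.22,-0.12,0,0,0,0],[0.22,-0.08,0,0,0,0],[0.22,-0.08,0,0,0,0]])

```text
clock: 32.23
tcp_pos: [0.6062, -0.0016, 0.0266]
orientation: [-0.0, -0.043, 0.999, 0.0]
wrist_force: [0.1, 0.1, 0.2]
finger_gap: 0.0001
grip_force: 0.0
```

```bash
python3 -c "
from bolt import *
show([(0,41,33)],0)"
```

```text
32.2333 [ 0.6062 -0.0016  0.0266] [ -25.  -111.6] [0.1 0.1 0.2] yaw fix 90.14466456560193 0.00011793714121050731 [-0.14  0.51 -0.19  0.88  0.   -0.22]
0 41 33 [-0.05 -0.01] -0.0
```

>>> jog_arm(rows=[[-0.06,0.03,0,0,0,0],[-0.06,0.06,0,0,0,0],[-0.06,0.09,0,0,0,0],[-0.06,0.12,0,0,0,0],[-0.06,0.15,0,0,0,0],[-0.06,0.15,0,0,0,0]])

```text
clock: 32.73
tcp_pos: [0.6039, 0.0041, 0.0265]
orientation: [-0.0, -0.043, 0.999, 0.0]
wrist_force: [-0.5, 0.1, 0.4]
finger_gap: -0.0003
grip_force: 0.3
```

```bash
python3 -c "
from bolt import *
show([(0,41,33)],0)"
```

```text
32.7333 [0.6039 0.0041 0.0265] [ -26.9 -105.7] [-0.5  0.1  0.4] yaw fix 90.1192540998912 -0.000318955097684229 [-0.13  0.5  -0.2   0.87  0.   -0.21]
0 41 33 [ 0.01 -0.16] -0.0
```

>>> jog_arm(rows=[[-0.03,0.03,0,0,0,0],[-0.03,0.06,0,0,0,0],[-0.03,0.09,0,0,0,0],[-0.03,0.12,0,0,0,0],[-0.03,0.12,0,0,0,0]])

```text
clock: 33.15
tcp_pos: [0.6026, 0.009, 0.0265]
orientation: [-0.0, -0.043, 0.999, 0.0]
wrist_force: [0.2, 0.7, -0.3]
finger_gap: -0.0001
grip_force: 0.1
```

```bash
python3 -c "
from bolt import *
show([(0,41,33)],0)"
```

```text
33.15 [0.6026 0.009  0.0265] [ -27.7 -100.7] [ 0.2  0.7 -0.3] yaw fix 90.12614120979607 -5.401663224024809e-05 [-0.12  0.5  -0.2   0.87  0.   -0.2 ]
0 41 33 [ 0.04 -0.28] -0.0
```

>>> jog_arm(rows=[[-0.02,0.03,0,0,0,0],[-0.02,0.06,0,0,0,0],[-0.02,0.09,0,0,0,0],[-0.02,0.12,0,0,0,0],[-0.02,0.15,0,0,0,0],[-0.02,0.15,0,0,0,0]])

```text
clock: 33.65
tcp_pos: [0.6024, 0.0104, 0.0267]
orientation: [-0.0, -0.042, 0.999, -0.004]
wrist_force: [0.8, -14.9, -0.7]
finger_gap: -0.0002
grip_force: 6.7
```

```bash
python3 -c "
from bolt import *
show([(0,41,33)],0)"
```

```text
33.65 [0.6024 0.0104 0.0267] [-27.9 -99.3] [  0.8 -14.9  -0.7] yaw fix 89.93668763727204 -0.00018388976746238942 [-0.11  0.5  -0.2   0.87 -0.01 -0.19]
0 41 33 [ 0.05 -0.31] -0.0
```

Hard stop at 15 N in y. I'll retreat and check from above.

>>> jog_arm(rows=[[0,-0.2,0,0,0,0],[0,-0.5,0,0,0,0],[0,-0.5,0.8,0,0,0],[0,-0.5,1.7,0,0,0],[-0.5,-0.3,2.6,0,0,0],[-1.2,0.5,2.6,0,0,0],[-1.7,1.4,2.6,0,0,0],[-2.2,2.4,2.6,0,0,0],[-2.6,3.4,2.6,0,0,0],[-2.6,4.4,2.6,0,0,0],[-2.6,5.4,2.6,0,0,0],[-2.6,6.4,2.6,0,0,0]])

```text
clock: 34.65
tcp_pos: [0.4972, 0.2726, 0.131]
orientation: [0.0, -0.043, 0.999, 0.001]
wrist_force: [0.6, -0.1, -0.1]
finger_gap: -0.0001
grip_force: 0.0
```

```bash
python3 top.py | sed -n 1,27p
```

```text
[-28.   18.2]
[-28.3 -17.1]
[ 1.4 36.9]
[ 2.1 -0. ]
[  0.2 -37. ]
[31.9 19.3]
[ 31.2 -20.7]
      56  59  62  65  68  71  74  77  80  83  86  89  92  95  98 101 104 107 110 113 116 119 122 125 128 131 134 137 140
  28 154  83 108 119 117 112 109 104 103  99 109 108 114 111 111 111 110 108 108 102  26  83 160 160 160 159 105  19   7
  24 135 141 160 164 159 162 163 163 161 153 159 163 154 115 112 112 112 109 111  87  17 114 159 162 160 161  83  30  17
  20 107 106 157 163 166 164 164 142  90  78  91 158 156 113 112 113 111 111 110  65  61 159 159 159 160 161  68  67  35
  16 160 106 136 163 164 164 162  84  69  81  73 141 144 110 110 111 112 111 108  49  91 159 159 159 161 162  45  10  15
  12 164 145  91 160 165 163 163 150  91  86 127 164 143 111 111 109 111 109 108  96 129 160 161 161 162 156  33   9  16
   8 165 164  96 155 164 163 163 163 164 160 164 163 149 114 111 112 111 110 109  87 148 160 160 164 158  65  10  12  11
   4 163 162  74  97 120 122  93  91  92  98 105 104 111 111 111 110 112 112 112  76 151 161 160 160 159  45  19  14  14
   0 162 108 117 122 119 118  99 108 115
[... 711 characters left out ...]
106 108 107 134 125  97  93 106 105 109 110 112 113 111 130 159 159  54 125  27 102  17  98  74
 -28 115  86  46 103 108 110 106 107 125 114 104 107 108 108 110 109 108 112 110 135 158 129  41 100  38  90  64  75 141
 -32  97  88  84  97  87  84  79  91 120  86 105 106 108 112 111 111 111 111 109 119 158  64 105  39 122  21 101  51 156
 -36  96  94  88  90  76  39  39  93 123  94  93  89 101 110 113 110 110 109 109 123 146  54  95  38  92  53  92 110 161
 -40 113 113 109 113  91  57  55  90 124 112 111 111 111 111 114 111 111 110 110 128  76 101  47 117  32 122  35 155 160
 -44 115 114 114 112 104  94  91  90 104 110 111 111 112 112 111 112 112 112 110 114  49 120  47 110  33  99  77 159 160
```

```bash
python3 - <<'E'
from bolt import *
i,K,T=cam("top"); g=cv2.cvtColor(i,cv2.COLOR_RGB2GRAY)
xs=np.arange(-34,-43,-1.); ys=np.arange(-73,-88,-.5)
P=np.array([[proj(K,T,[*tow([x/1000,y/1000]),.0335]) for y in ys] for x in xs],np.float32)
r=cv2.remap(g,P[...,0],P[...,1],cv2.INTER_CUBIC).astype(float)
pk=ys[r.argmax(1)]; print(pk, "phi est", np.median(np.arctan2(-79-pk,14-xs)))
E
```

```text
[-79.5 -79.  -79.  -79.  -79.5 -79.5 -79.5 -79.5 -79.5] phi est 0.009090658665059818
```

The bolt reads 0.01 rad, which is home. The gate is shut and all seven cells are in place, so I'm handing in.

```bash
python3 -c "
from workcell import env
print(env.hand_in())"
```

```text
the job is handed in; nothing more can be done
None
```

The job is handed in at about 35 s: all seven cells stand upright as one tight cluster in the collar, the gate is fully shut, and the eyebolt is home in the lug's slot (about 0.01 rad from zero by camera).

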